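# Complete the chisel till and lift it out of its chest

## Robot

A 6-joint arm with a two-finger parallel gripper is mounted at the origin on the work surface; the furniture and walls round the work are solid. World frame = base frame: x ahead of the robot, y to its left, z up, the work surface at z = 0. Lengths are in m, angles in degrees, forces in N, time in s.
With the tool pointing down it reaches from about 0.4 to 0.825 m from the base axis. Payload 7 kg.
Tool frame: the origin (TCP) lies midway between the tips of the shut fingers; the grasp point (between the pads) lies 19 mm behind it; z points along the fingers, y is the line along which they close (so a half turn about z gives the same grasp; the last joint's range is limited). The gripper opens to 88 mm and grips with 3 to 60 N. Pads are 19 mm wide; open, the fingers measure 130 mm over their backs; the gripper's body (78 mm by 193 mm) begins 47 mm behind the grasp point.
Start: joints at [-60.384, 20.546, 0.682, 0, -70.136, -16.507], TCP at [0.153, -0.657, 0.227] pointing down, gripper open.
Joint ranges: [-176.03, 176.03], [-82.01, 121.73], [-58.28, 71.71], [-173.87, 95.51], [-174.79, -0.11], [-173.66, 173.66]. Speed limits (degrees/s): [136.94, 136.94, 172.46, 180, 180, 180].

## Interface

Orientations are given as a 3x3 rotation matrix whose columns are the frame's x, y, z axes.
In Python, from rig import robot gives the robot as it stands. Calls block until the motion is done:
- robot.goto(position, orientation): joint-space move of the TCP to a pose.
- robot.servo_line(position, ori=None, speed=0.15): straight line of the TCP; ori=None keeps the orientation; speed is the mean speed in m/s.
- robot.movej(angles): joint-space move.
- robot.move_gripper(opening): opening from 0.0 (shut) to 1.0 (fully open); the grip force is fixed at half the most; returns when the fingers have stopped.
- robot.dwell(seconds).
- robot.ik(position, orientation): joint angles nearest the present ones, or None.
- robot.grab_frame(name): name is "scene" or "top" or "wrist"; returns (picture, depth): 400x640x3 uint8, red, green, blue; 400x640 float32, m along the optical axis (not along the pixel's ray), 0 where there is no reading.
- robot.camera_info(name): a dict with "vfov" (degrees; the focal length in pixels is half the picture's height over the tangent of half this angle, whatever the lens; pixels are square), "cx", "cy" (the principal point, pixels), "view" (4x4, takes a point from world to camera coordinates); the wrist camera has in their place "T_tool_cam" (4x4, takes a point from camera to tool coordinates, whose origin is the TCP and whose axes are the flange's). Camera axes: x right, y down, z forward; pixel columns grow to the right and rows downward; lengths in m; the calibration is good to about 2 mm. A picture is of the moment at which its call begins: read the wrist's pose just before it. camera_info takes no time and is no camera call.
A pose or a line that the arm cannot do raises robot.Unreachable and nothing moves.
- robot.job_done(): hands the job in; it is judged then, once.
Readings, each from a call of its own:
- robot.read_t(): time.
- robot.read_qpos(): joint angles.
- robot.read_qvel(): joint speeds.
- robot.read_effort(): joint torques, N m.
- robot.read_position(): TCP position.
- robot.read_tcp_rot(): TCP orientation.
- robot.read_force(): force on the tool from outside, world axes, zero at the start.
- robot.read_ft_torque(): the same for the moment, N m.
- robot.read_grip_width(): opening from 0.0 (shut) to 1.0 (fully open).
- robot.read_finger_force(): force on a finger pad.
Only numpy, scipy, OpenCV 4.12 (cv2) and the standard library are available. Lean on these libraries where they do the work, as an engineer would, in place of code of your own. Each camera call takes 0.05 s, during which the arm holds its last target. There are 200 camera calls.

## Task

One chisel still lies among the tools on the bench: lay it in the empty pair of notches of the till that sits in the low wooden chest, handle in the wide notch and blade in the narrow one, so head to tail with the chisel already there, and let go of it once it is down. Now balanced, the till comes out: grip it at the middle of its centre board and lift it straight up, level all the way, until its underside is about 10 cm above the chest's rim. Finish there, still holding it steady and level over the chest with both chisels in their notches, the other things on the bench undisturbed.

Things in the scene. Friction and masses are not known exactly. Their poses are not given: they have to be found in the camera images.
- chest: Low open wooden chest fixed to the bench, 296 mm long (its x), 200 mm wide (its y), rim 69 mm above the bench, walls 12 mm. Origin: centre of its underside, on the bench. +x points roughly away from the robot. Two runners inside carry the till. Farther back, toward the loose tools, stand a steel tool chest (170 mm high) and a drawer case (250 mm).
- till: Lift-out tray of pale wood with darker rails, 264 x 168 mm, 90 mm high, about 0.45 kg, loose in the chest with 4 mm play all round, underside 42 mm above the bench. Origin: centre of its underside; axes as the chest's. Sides 26 mm high. Two notched rails, 14 mm thick, stand across it at x = -90 and +90 mm; an upright centre board with a hand hole runs along x at y = 0.
- grip (a point): Middle of the top bar of the till's centre board, 78 mm above the till's underside; moves with the till. Bar: 14 mm thick (till's y), 24 mm high (12 mm above and below this point), 162 mm long (till's x). Chisels in the notches reach 56 mm above the till's underside. With both chisels in head to tail, the till balances within 4 mm of this point.
- empty_seat (a point): Midway between the two empty notches (till's x = 0, y = +58 mm), at the height of their flat seats, 30 mm above the till's underside. The loose chisel belongs with its origin here, its +y (handle) toward the till's -x.
- wide_notch (a point): Empty notch for the handle, in the rail at the till's x = -90 mm, y = +58 mm: middle of its seat. 34 mm wide, cheeks 11 mm high; their upper 5 mm stand 3 mm farther apart on each side.
- narrow_notch (a point): Empty notch for the blade, in the rail at the till's x = +90 mm, y = +58 mm: middle of its seat. 24 mm wide, cheeks as at the wide notch.
- loose_chisel: The chisel to put away: 18 mm blade, dark turned handle, 235 mm long, about 0.18 kg, flat on the bench near two other tools, handle roughly toward the robot. Origin: middle of its length, on its underside. Own +y runs to the handle's end (117 mm), -y to the cutting edge. Handle from y = 2 mm, at most 28 mm wide, 26 mm high.
- balance (a point): Balance point of the loose chisel, on its handle: 43 mm from its origin along its +y (toward the handle's end), 11 mm above its underside; the handle is 22 mm thick here, the best place to grip it.
- wide_chisel: The chisel already in the till: 25 mm blade, pale handle, 255 mm long, 0.21 kg, in the notches at the till's y = -58 mm with its handle toward the till's +x. Origin and axes as on the loose chisel. It stays in its notches.
- screwdriver: Screwdriver, bystander on the bench: leave it alone. Origin at the centre of its underside.
- glue_brush: Glue brush, bystander on the bench: leave it alone. Origin at the centre of its underside.
- measure: Tape measure, bystander on the bench: leave it alone. Origin at the centre of its underside.
- walnut_piece: Walnut offcut, bystander on the bench: leave it alone. Origin at the centre of its underside.
- oak_piece: Oak block, bystander on the bench: leave it alone. Origin at the centre of its underside.
- pencil: Pencil, bystander on the bench: leave it alone. Origin at the centre of its underside.

How it is judged:
By the outcome, as a careful person would: the job done as asked, in the order asked, and still so for the second after the job is handed in, while the arm keeps its last pose, push and grip.
It also fails if it takes over 53 s, if anything falls off the work surface, if the arm or the gripper's body presses on something with over 40 N, if the wrist force passes 120 N, or if a joint passes its speed limit or range.

## Working session

There is one attempt and no reset: what is moved stays moved. The work goes in short steps, each a Python script; the robot and the scene stay as the last script left them, time stands still between calls to the robot, and variables do not carry over. Pictures are saved under pics/ and viewed, at most 10 in all, crops included, and the job is handed in when it is done.

```bash
ls; mkdir -p pics
python3 - <<'E'
from rig import robot
import cv2,numpy as np
for n in ("scene","top"):
    p,d=robot.grab_frame(n); np.savez(f"pics/{n}0.npz",p=p,d=d); cv2.imwrite(f"pics/{n}0.png",p[:,:,::-1])
    i=robot.camera_info(n); print(n,i)
print(robot.camera_info("wrist"),robot.read_t(),robot.read_tcp_rot())
E
```

```text
pics
scene {'vfov': 44.395529327724944, 'cx': 319.8066787306614, 'cy': 208.94943423461757, 'view': array([[ 0.49649452, -0.8679685 ,  0.01113039, -0.23722464],
       [-0.47441159, -0.28206585, -0.83388998,  0.30638124],
       [ 0.72692974,  0.40874142, -0.55181846,  1.05004193],
       [ 0.        ,  0.        ,  0.        ,  1.        ]])}
top {'vfov': 52.216825653939054, 'cx': 313.1415204129258, 'cy': 203.57214432963806, 'view': array([[-0.02685074, -0.99955178,  0.01323941, -0.02279611],
       [-0.98779333,  0.02449732, -0.15383176,  0.49070768],
       [ 0.15343848, -0.0172083 , -0.98800835,  1.14281236],
       [ 0.        ,  0.        ,  0.        ,  1.        ]])}
{'vfov': 67.29086844090632, 'cx': 321.24935736627555, 'cy': 202.53882770336475, 'T_tool_cam': array([[ 3.89100864e-04, -9.66625604e-01, -2.56192875e-01,
         6.86092576e-02],
       [ 9.99999501e-01,  6.11724657e-04, -7.89280523e-04,
         3.42125260e-04],
       [ 9.19658262e-04, -2.56192441e-01,  9.66625361e-01,
        -1.58444078e-01],
       [ 0.00000000e+00,  0.00000000e+00,  0.00000000e+00,
         1.00000000e+00]])} 0.1 [[-9.73963639e-01 -2.26703815e-01 -4.57974609e-04]
 [-2.26704243e-01  9.73962624e-01  1.41192311e-03]
 [ 1.25961796e-04  1.47898656e-03 -9.99998898e-01]]
```

View pics/top0.png

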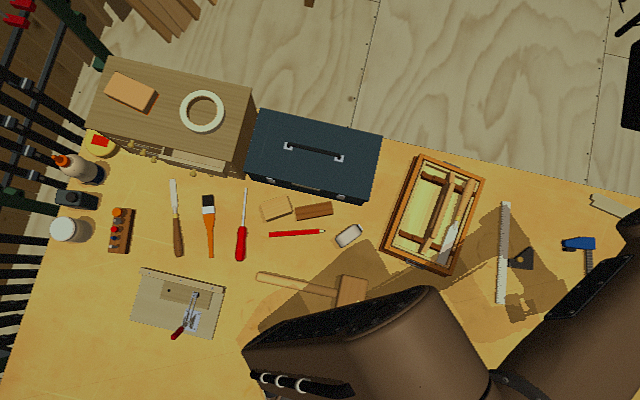

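View pics/scene0.png

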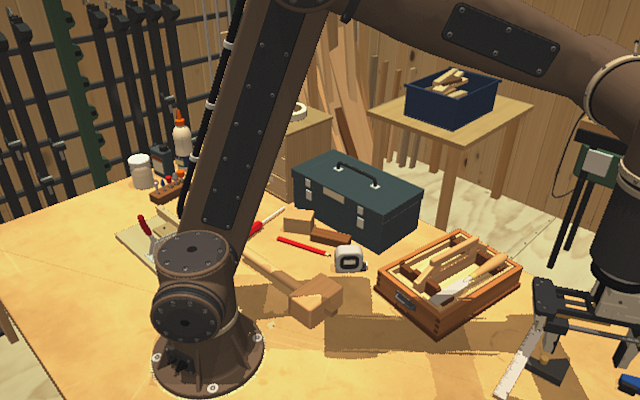

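The top view shows the loose chisel at left (handle about (179,240), blade up to (173,180)), with the brush at (209,225) and the screwdriver at (242,225). The chest is at about (434,213). In it, the centre board runs from (455,180) to (433,245), and the pale-handled chisel sits to its right at about (460,215). The scene view confirms the same layout, with the till's empty side facing the robot's left.

```bash
cat > h.py <<'E'
from rig import robot
import numpy as np, cv2
def K(i): return 200/np.tan(np.radians(i["vfov"]/2))
def cam(n):
    """f,cx,cy,T_world_cam; for the wrist read the pose just before the grab"""
    i=robot.camera_info(n)
    if n=="wrist":
        T=np.eye(4);T[:3,:3]=robot.read_tcp_rot();T[:3,3]=robot.read_position();T=T@i["T_tool_cam"]
    else: T=np.linalg.inv(i["view"])
    return K(i),i["cx"],i["cy"],T
def ray(c,uv):
    f,cx,cy,T=c; uv=np.atleast_2d(np.asarray(uv,float))
    d=np.c_[(uv[:,0]-cx)/f,(uv[:,1]-cy)/f,np.ones(len(uv))]@T[:3,:3].T
    return T[:3,3],d
def plane(c,uv,z):
    o,d=ray(c,uv); return o+d*((z-o[2])/d[:,2:])
def tri(c1,uv1,c2,uv2):
    o1,d1=ray(c1,uv1);o2,d2=ray(c2,uv2);out=[]
    for a,b in zip(d1,d2):
        s,*_=np.linalg.lstsq(np.c_[a,-b],o2-o1,rcond=None)
        p,q=o1+a*s[0],o2+b*s[1]; out.append(np.r_[(p+q)/2,np.linalg.norm(p-q)])
    return np.array(out)
def proj(c,P):
    f,cx,cy,T=c; q=(np.atleast_2d(P)-T[:3,3])@T[:3,:3]; return np.c_[f*q[:,0]/q[:,2]+cx,f*q[:,1]/q[:,2]+cy]
def shot(n,name):
    c=cam(n); p,d=robot.grab_frame(n); np.savez(f"pics/{name}.npz",p=p,d=d,f=c[0],cx=c[1],cy=c[2],T=c[3]); cv2.imwrite(f"pics/{name}.png",p[:,:,::-1]); return c,p,d
def load(name):
    z=np.load(f"pics/{name}.npz"); return (float(z["f"]),float(z["cx"]),float(z["cy"]),z["T"]),z["p"],z["d"]
def down(deg):
    """tool down, closing line (y) at angle deg in the world"""
    a=np.radians(deg);y=np.array([np.cos(a),np.sin(a),0]);z=np.array([0,0,-1.]);return np.c_[np.cross(y,z),y,z]
E
python3 - <<'E'
from h import *
c=cam("top"); d=np.load("pics/top0.npz")["d"]
print("chest",plane(c,[(418,155),(485,178),(450,275),(381,253)],.069).round(3))
print("chisel handle end, edge",plane(c,[(180,256),(172,180)],.012).round(3))
print("board",plane(c,[(455,180),(433,245)],.13).round(3))
print("brush/driver",plane(c,[(211,256),(206,195),(240,260),(245,190)],.012).round(3))
print("toolchest/drawer",plane(c,[(247,176),(372,202)],.17).round(3),plane(c,[(85,130),(240,175),(254,88)],.25).round(3))
print("mallet",plane(c,[(352,290)],.05).round(3), d[285,350])
E
```

```text
chest [[ 0.619 -0.341  0.069]
 [ 0.547 -0.529  0.069]
 [ 0.277 -0.406  0.069]
 [ 0.342 -0.219  0.069]]
chisel handle end, edge [[0.35  0.353 0.012]
 [0.575 0.381 0.012]]
board [[ 0.531 -0.419  0.13 ]
 [ 0.357 -0.347  0.13 ]]
brush/driver [[0.348 0.263 0.012]
 [0.528 0.28  0.012]
 [0.334 0.18  0.012]
 [0.54  0.165 0.012]]
toolchest/drawer [[ 0.546  0.136  0.17 ]
 [ 0.47  -0.185  0.17 ]] [[0.651 0.515 0.25 ]
 [0.53  0.141 0.25 ]
 [0.75  0.107 0.25 ]]
mallet [[ 0.243 -0.137  0.05 ]] 1.1229581
```

Run:
```python
from h import *
R=down(66.2); t=np.array([.403,.915,0]); C=np.array([.446,-.374,.27])
print(robot.read_t())
robot.goto(C-.035*t,R); print(robot.read_t(),robot.read_qpos()); shot("wrist","w1")
robot.goto(C+.055*t,R); print(robot.read_t()); shot("wrist","w2")
```

```text
0.1
1.5083 [-2.44018788e+01  1.14333031e+01 -6.22468377e+00  5.51760716e-03
 -7.23632709e+01 -8.93913297e+01]
2.0083
```

View pics/w1.png

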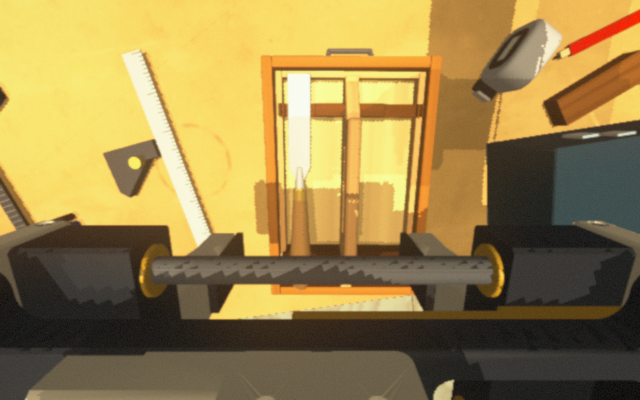

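View pics/w2.png

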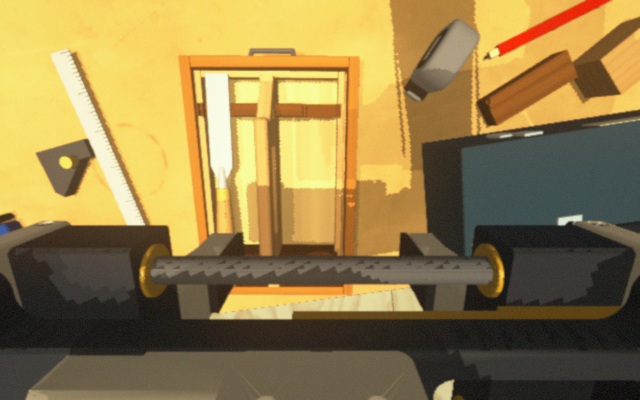

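The wrist views show the till from (275,65) to (430,290) in w1 and (190,65) to (350,290) in w2. The board is at column 351 (w1) and 265 (w2), the near rail is at row 110, and the empty seat is to the right of the board. The gripper hides the far rail, so I'll take two more views farther out and use depth for heights.

```bash
cat >> h.py <<'E'
def cloud(name):
    c,p,d=load(name); v,u=np.mgrid[:400,:640]; o,r=ray(c,np.c_[u.ravel(),v.ravel()])
    # ray() directions have unit optical-axis component, so depth scales them directly
    P=(o+r*d.reshape(-1,1)).reshape(400,640,3); P[d<=.12]=np.nan; return P,p
E
python3 - <<'E'
from h import *
R=down(66.2); t=np.array([.403,.915,0]); x=np.array([.915,-.403,0]); C=np.array([.446,-.374,.27])
robot.goto(C+.055*t+.12*x,R); shot("wrist","w3")
robot.goto(C-.035*t+.12*x,R); shot("wrist","w4"); print(robot.read_t())
T=np.c_[x,t]
for n in("w1","w2","w3","w4"):
    P,p=cloud(n); g=P.copy(); q=(g[...,:2]-C[:2])@T
    inside=(abs(q[...,0])<.14)&(abs(q[...,1])<.095)
    m=inside&(g[...,2]>.122)&(g[...,2]<.142)
    z=g[...,2][m]; r=cv2.minAreaRect(q[m].astype(np.float32)*1000)
    print(n,m.sum(),"z",np.percentile(z,[5,50,95]).round(4),"rect",r, "med y",np.median(q[m][:,1]).round(4))
    h,e=np.histogram(g[...,2][inside&np.isfinite(g[...,2])],bins=np.arange(.03,.15,.004)); print(h)
a=np.vstack([load("w3")[1],])
cv2.imwrite("pics/w34.png",np.vstack([cv2.resize(load(n)[1][20:230,150:500,::-1],None,fx=1.4,fy=1.4,interpolation=cv2.INTER_CUBIC) for n in("w3","w4")]))
E
```

```text
3.1583Traceback (most recent call last):
  File "<stdin>", line 7, in <module>
ValueError: matmul: Input operand 1 has a mismatch in its core dimension 0, with gufunc signature (n?,k),(k,m?)->(n?,m?) (size 3 is different from 2)
```

Run:
```python
from h import *
t=np.array([.403,.915]); x=np.array([.915,-.403]); C=np.array([.446,-.374])
T=np.c_[x,t]
for n in("w1","w2","w3","w4"):
    P,p=cloud(n); g=P; q=(g[...,:2]-C)@T
    inside=(abs(q[...,0])<.14)&(abs(q[...,1])<.095)
    m=inside&(g[...,2]>.122)&(g[...,2]<.142)
    z=g[...,2][m]; r=cv2.minAreaRect(q[m].astype(np.float32)*1000)
    k=np.polyfit(q[m][:,0],q[m][:,1],1)
    print(n,m.sum(),"z",np.percentile(z,[5,50,95]).round(4),"rect",np.round(r[0],1),np.round(r[1],1),r[2],"med",np.median(q[m],0).round(4),"x",np.percentile(q[m][:,0],[1,99]).round(4),"yaw",np.degrees(k[0]).round(2))
    print(np.histogram(g[...,2][inside&np.isfinite(g[...,2])],bins=np.arange(.03,.15,.004))[0])
cv2.imwrite("pics/w34.png",np.vstack([cv2.resize(load(n)[1][20:230,150:500,::-1],None,fx=1.4,fy=1.4,interpolation=cv2.INTER_CUBIC) for n in("w3","w4")]))
```

```text
w1 1946 z [0.1285 0.1318 0.1332] rect [-2.4 -3.8] [ 14.2 142.2] 89.64544677734375 med [-0.0086 -0.0044] x [-0.0725  0.0666] yaw -0.39
[    0     0    14    67 12786   697   777   724   761  6946   832  1522
  1120  1100   736   518   270   103    96    91    99    69    49    33
   208  1702     3     0     0]
w2 2024 z [0.1267 0.1318 0.1332] rect [-1.1 -3.7] [ 14.4 144.2] 89.58621978759766 med [-0.0083 -0.0024] x [-0.0722  0.0672] yaw -0.31
[    0     0   190   346 12029   607   447   685   767  7161   889  1529
  1202  1105   878   320   114   117   110   105   137   120    91    88
   244  1689     3     0     0]
w3 2604 z [0.1266 0.1317 0.1333] rect [16.8 -3.8] [ 14.6 141.2] 89.5914077758789 med [ 0.0111 -0.0026] x [-0.0509  0.0852] yaw -0.41
[    0     0   233   377 14446   616   500   683   760  5642   488   641
  1356  1197  1105   756   796   260    97   100   120   126   109   115
   343  2131    15     0     0]
w4 2484 z [0.1283 0.1317 0.1332] rect [16. -4.] [ 14.2 142.4] 89.67203521728516 med [ 0.0103 -0.0046] x [-0.0521  0.085 ] yaw -0.35
[    0     0     0    54 14992   861   847   885   793  5590   418   641
  1222  1082   880   694   730   247    72    76    88    68    55    50
   313  2108    13     0     0]
```

View pics/w34.png

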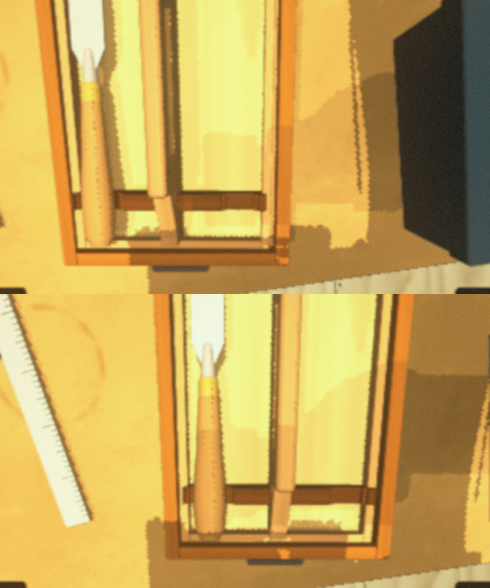

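The bar reads as a clean 14 x 161 mm strip in depth, with its top at z = 0.132. In the crops the far rail crosses at row ~200 (top panel) and ~495 (bottom panel), with the narrow notch around columns 225-265 and 330-360. Next I'll check the notch profiles and the rail positions in the till frame.

```bash
cat >> h.py <<'E'
A0=np.arctan2(-.403,.915); YAW=A0-np.radians(.37)
B=np.array([.446,-.374])+np.c_[[.915,-.403],[.403,.915]]@np.array([.0070,-.0038])
TX=np.array([np.cos(YAW),np.sin(YAW)]); TY=np.array([-TX[1],TX[0]]); TF=np.c_[TX,TY]
E
python3 - <<'E'
from h import *
print(B,np.degrees(YAW))
for n,sx in(("w1",-.09),("w2",-.09),("w3",.09),("w4",.09)):
    P,p=cloud(n); q=(P[...,:2]-B)@TF; z=P[...,2]
    s=(abs(q[...,0]-sx)<.012)&(abs(q[...,1])<.084)
    top=s&(abs(z-.083)<.003); print(n,"railtop x",np.percentile(q[top][:,0],[3,97]).round(4))
    s&=abs(q[...,0]-sx)<.005
    for y in np.arange(.026,.084,.003):
        k=s&(abs(q[...,1]-y)<.0015)
        if k.any(): print(f"{y*1000:.0f}:{np.median(z[k])*1000:.0f}",end=" ")
    seat=s&(abs(z-.072)<.0025)&(q[...,1]>.03); ys=q[seat][:,1]; print("\nseat y",np.percentile(ys,[3,97]).round(4) if len(ys) else None, len(ys), np.median(z[seat]))
E
```

```text
[ 0.4508736 -0.380298 ] -24.140475808580845
w1 railtop x [-0.0968 -0.0832]
26:83 29:83 32:83 35:83 38:82 41:78 44:72 47:72 50:72 53:72 56:72 59:72 62:72 65:73 68:72 71:72 74:73 77:79 80:83 
seat y [0.0434 0.0745] 276 0.07216252208760571
w2 railtop x [-0.0968 -0.0832]
26:83 29:83 32:83 35:83 38:79 41:73 44:72 47:72 50:72 53:72 56:72 59:72 62:72 65:72 68:72 71:72 74:73 77:79 80:76 83:68 
seat y [0.0413 0.074 ] 270 0.07223062432701574
w3 railtop x [0.083  0.0964]
26:83 29:83 32:84 35:84 38:83 41:84 44:79 47:72 50:72 53:72 56:72 59:72 62:72 65:72 68:72 71:78 74:83 77:83 80:83 83:69 
seat y [0.0461 0.0696] 168 0.07221893022255468
w4 railtop x [0.0829 0.0964]
26:83 29:83 32:83 35:83 38:83 41:83 44:79 47:73 50:72 53:72 56:72 59:72 62:73 65:72 68:72 71:78 74:82 77:83 80:83 
seat y [0.0482 0.0696] 155 0.0721939870702068
```

Run:
```python
from h import *
R=down(97)
robot.goto([.45,-.1,.33],down(85)); print(robot.read_t(),robot.read_position())
robot.goto([.47,.33,.29],R); shot("wrist","c1")
robot.goto([.47,.41,.29],R); shot("wrist","c2"); print(robot.read_t(),robot.read_qpos())
for n in("c1","c2"):
    P,p=cloud(n); z=P[...,2]; m=(abs(P[...,0]-.46)<.14)&(abs(P[...,1]-.367)<.04)&(z>.004)&(z<.04)
    q=P[m]; c=q[:,:2].mean(0); w,v=np.linalg.eigh(np.cov((q[:,:2]-c).T)); a=v[:,1]*np.sign(-v[0,1]); s=(q[:,:2]-c)@a
    print(n,m.sum(),c.round(4),"ang",np.degrees(np.arctan2(a[1],a[0])).round(2),"range",s.min(),s.max(),"zmax",np.percentile(q[:,2],99))
    for e in np.arange(-.12,.12,.01):
        k=abs(s-e)<.003; 
        if k.sum()>3:
            l=(q[k][:,:2]-c)@[-a[1],a[0]]; print(f"{e*1000:.0f}: {l.min()*1000:.1f} {l.max()*1000:.1f} z{np.percentile(q[k][:,2],90)*1000:.0f}",end=" | ")
    print()
```

```text
4.5417 [ 0.45039787 -0.10022577  0.32986294]
6.65 [ 5.89674382e+01  1.38840058e+01 -4.68270668e-01  1.88934909e-03
 -7.56753078e+01 -1.41995259e+02]
c1 2128 [0.446 0.367] ang -172.58 range -0.13718064210414804 0.09709899982430885 zmax 0.027135770697486572
-120: -8.4 8.9 z6 | -110: -8.2 9.0 z7 | -100: -7.9 7.7 z7 | -90: -9.3 7.9 z8 | -80: -9.0 7.9 z8 | -70: -8.8 8.1 z9 | -60: -8.5 8.2 z9 | -50: -6.8 6.8 z11 | -40: -4.8 4.1 z14 | -30: -7.3 7.1 z16 | -20: -7.2 7.3 z17 | -10: -8.8 7.5 z18 | -0: -9.8 8.9 z19 | 10: -9.4 9.1 z20 | 20: -11.0 9.3 z21 | 30: -11.8 9.6 z23 | 40: -11.2 11.0 z24 | 50: -12.6 11.3 z25 | 60: -13.8 12.6 z26 | 70: -13.3 12.7 z26 | 80: -13.1 11.6 z27 | 90: -12.9 10.3 z26 | 
c2 2170 [0.4457 0.368 ] ang -173.05 range -0.13616857093473816 0.0958175128827303 zmax 0.027114471593669438
-120: -8.9 8.5 z7 | -110: -8.9 8.0 z7 | -100: -7.7 7.8 z7 | -90: -7.8 9.2 z8 | -80: -8.1 8.8 z9 | -70: -8.3 8.4 z9 | -60: -8.5 8.2 z9 | -50: -7.1 7.9 z11 | -40: -4.5 4.5 z13 | -30: -6.3 7.1 z16 | -20: -6.5 8.3 z17 | -10: -7.9 7.8 z18 | -0: -8.2 9.1 z19 | 10: -8.5 10.5 z20 | 20: -8.8 9.9 z21 | 30: -10.2 11.0 z22 | 40: -10.5 12.1 z24 | 50: -11.9 13.2 z25 | 60: -12.1 14.0 z26 | 70: -12.3 13.6 z27 | 80: -11.3 13.5 z26 | 90: -11.1 11.6 z26 |
```

View pics/c1.png

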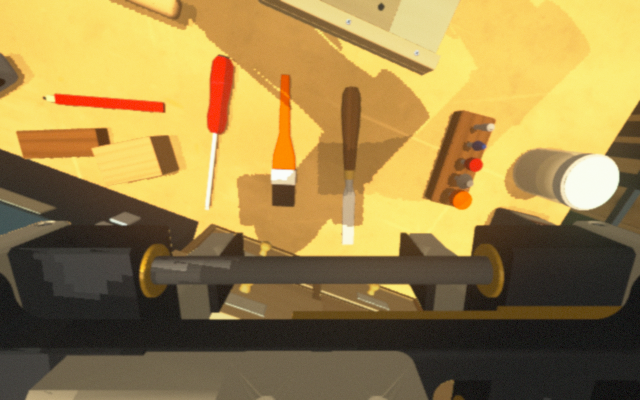

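The view shows the whole chisel, with its handle end at (350,90) and its edge at (348,243). The brush at (284,140) and the bit rack at (460,160) leave room for the fingers. Now I'll grasp it.

```bash
cat > grasp.py <<'E'
from h import *
a=np.radians(187.2); ax=np.array([np.cos(a),np.sin(a)]); g=np.array([.4459,.3675])+.023*ax
R=down(97.2)
robot.move_gripper(.6); robot.goto([*g,.10],R)
robot.servo_line([*g,.02],R,.15); f0=robot.read_force()
robot.servo_line([*g,.002],R,.05); print("f",robot.read_force()-f0,robot.read_position(),g)
robot.move_gripper(0); print("w",robot.read_grip_width()*88,robot.read_finger_force(),robot.read_t())
robot.servo_line([*g,.05],R,.1); print(robot.read_grip_width()*88, robot.read_force()-f0)
shot("wrist","g1"); shot("top","gt")
robot.servo_line([*g,.36],R,.3); print(robot.read_grip_width()*88,robot.read_t())
E
python3 grasp.py
```

```text
f [-0.07592581 -0.67728554 -0.629405  ] [0.42303045 0.3644524  0.00175331] [0.42308136 0.36461734]
w 20.718138943670148 29.905750292631907 10.0833
20.73416091834713 [-0.43378866 -0.74701501 -2.28558115]
20.97992380695759 12.0
```

View pics/g1.png

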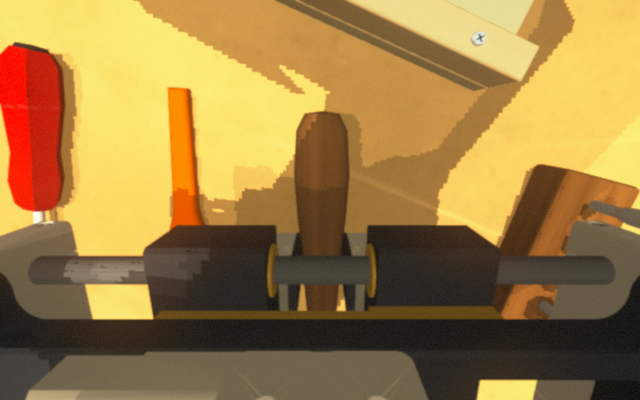

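The dark handle sits between the pads at (322,215), and its end is at (322,113). I'll carry it by high waypoints to above the till and re-measure the handle in the tool frame.

```bash
cat >> h.py <<'E'
def inhand(name):
    """visible handle in tool coordinates: yaw, lateral offset, end, profile of top height along tool x"""
    i=robot.camera_info("wrist")["T_tool_cam"]; c,p,d=load(name); Tt=c[3]@np.linalg.inv(i)
    P,_=cloud(name); L=((P-Tt[:3,3])@Tt[:3,:3]).reshape(-1,3)
    m=(abs(L[:,1])<.025)&(L[:,0]>.028)&(L[:,0]<.09)&(abs(L[:,2]+.012)<.03); L=L[m]
    xs=np.arange(.03,.085,.005); rows=[]
    for x in xs:
        k=abs(L[:,0]-x)<.0025
        if k.sum()>8: lo,hi=np.percentile(L[k][:,1],[2,98]); rows.append((x,(lo+hi)/2,hi-lo,-np.percentile(L[k][:,2],5)))
    r=np.array(rows); f=np.polyfit(r[:,0],r[:,1],1); h=np.polyfit(r[:,0],r[:,3],1)
    print(name,"yaw",np.degrees(f[0]).round(2),"lat@0 mm",(f[1]*1000).round(2),"end",np.percentile(L[:,0],99).round(4),"slope",np.degrees(h[0]).round(2)); print((r*1000).round(1).tolist())
SEAT=B+TF@np.array([0,.058])
E
python3 - <<'E'
from h import *
inhand("g1")
print("seat",SEAT)
P=SEAT-.043*TX
RT=down(np.degrees(YAW)+90)
robot.goto([.44,.12,.40],down(88)); robot.goto([.44,-.12,.40],down(75))
robot.goto([*P,.24],RT); robot.dwell(.2)
print(robot.read_t(),robot.read_position(),P,robot.read_grip_width()*88,robot.read_qpos())
shot("wrist","g2"); shot("top","gt2"); inhand("g2")
E
```

```text
g1 yaw -0.06 lat@0 mm 0.43 end 0.0729 slope -2.75
[[30.0, 0.4, 24.5, 23.8], [35.0, 0.5, 24.6, 24.1], [40.0, 0.4, 25.0, 24.7], [45.0, 0.4, 25.8, 25.0], [50.0, 0.3, 24.4, 24.9], [55.0, 0.3, 24.4, 24.9], [60.0, 0.6, 23.5, 24.9], [65.0, 0.3, 22.8, 24.7], [70.0, 0.3, 18.8, 22.7], [75.0, 0.3, 15.2, 20.5]]
seat [ 0.47459416 -0.32737036]
15.1 [ 0.43634063 -0.30897098  0.24131351] [ 0.43535471 -0.30978443] 20.861439253264717 [-1.42769458e+01  6.65002660e+00 -1.57962886e+01  3.75171376e-03
 -6.74157692e+01 -9.97568388e+01]
g2 yaw -0.06 lat@0 mm 0.48 end 0.073 slope -2.21
[[30.0, 0.4, 24.5, 23.6], [35.0, 0.6, 24.8, 24.1], [40.0, 0.4, 25.0, 24.6], [45.0, 0.4, 25.8, 25.0], [50.0, 0.6, 25.0, 25.0], [55.0, 0.4, 24.3, 24.9], [60.0, 0.6, 23.5, 24.9], [65.0, 0.3, 22.8, 24.5], [70.0, 0.4, 18.7, 22.7], [75.0, 0.4, 15.2, 21.3]]
```

Run:
```python
from h import *
P=SEAT-.043*TX-.0004*TY; RT=down(np.degrees(YAW)+90)
robot.servo_line([*P,.115],RT,.15); robot.dwell(.2); f0=robot.read_force(); print(robot.read_position()[:2]-P)
for z in(.09,.082,.078,.0755,.0745):
    robot.servo_line([*P,z],RT,.04); f=robot.read_force()-f0; p=robot.read_position(); print(z,p[2].round(4),((p[:2]-P)*1000).round(2),f.round(1))
    if np.linalg.norm(f)>6: break
print(robot.read_t(),robot.read_grip_width()*88); shot("scene","s2")
```

```text
[ 0.00048584 -0.00015556]
0.09 0.09 [ 0.12 -0.08] [-0.3  0.7  0.7]
0.082 0.0817 [-0.25  0.07] [-0.1  1.5  1.5]
0.078 0.0777 [-0.19  0.06] [0.1 1.  0.6]
0.0755 0.0754 [-0.09  0.02] [0.  0.3 0.8]
0.0745 0.0745 [-0.03 -0.  ] [-0.4  0.4  1.4]
18.2583 20.88179603546175
```

```bash
python3 - <<'E'
from h import *
P=SEAT-.043*TX-.0004*TY; RT=down(np.degrees(YAW)+90); f0=robot.read_force()
robot.servo_line([*P,.0738],RT,.03); print(robot.read_force()-f0)
robot.move_gripper(.42); robot.dwell(.2); print(robot.read_grip_width()*88,robot.read_force()-f0)
robot.servo_line([*P,.12],RT,.1)
robot.servo_line([*P,.27],RT,.25); R2=RT
robot.goto([*(B-.035*TY),.27],RT); robot.dwell(.15); shot("wrist","v1")
robot.goto([*(B+.12*TX),.27],RT); robot.dwell(.15); shot("wrist","v2"); print(robot.read_t())
E
cat > chk.py <<'E'
from h import *
import sys
for n in sys.argv[1:]:
    P,p=cloud(n); q=(P[...,:2]-B)@TF; z=P[...,2]
    m=(abs(q[...,0])<.13)&(abs(q[...,1])<.05)&(z>.122)&(z<.142); k=np.polyfit(q[m][:,0],q[m][:,1],1)
    r=cv2.minAreaRect(q[m].astype(np.float32)*1000); print(n,"bar",np.round(r[0],1),np.round(r[1],1),"yaw",np.degrees(k[0]).round(2),"x",q[m][:,0].min().round(4),q[m][:,0].max().round(4),"z",np.median(z[m]).round(4))
    for s,nm in((1,"loose"),(-1,"wide")):
        print(nm,end=": ")
        for x in np.arange(-.13,.131,.02):
            b=(abs(q[...,0]-x)<.003)&(abs(q[...,1]-s*.058)<.02)&(z>.0735)&(z<.11)&(abs(abs(q[...,0])-.09)>.008)
            if b.sum()>5: l,h=np.percentile(q[b][:,1],[3,97])*1000; print(f"{x*1000:.0f}[{l:.0f},{h:.0f}]z{np.percentile(z[b],95)*1000:.0f}",end=" ")
        print()
E
python3 chk.py v1 v2
python3 -c "
from h import *
cv2.imwrite('pics/v12.png',np.vstack([cv2.resize(load(n)[1][20:230,150:500,::-1],None,fx=1.4,fy=1.4,interpolation=cv2.INTER_CUBIC) for n in('v1','v2')]))"
```

```text
[1.62458375 0.05998141 0.27025511]
37.09073206240608 [ 0.8654736  -0.38257136  1.24788453]
22.125
v1 bar [-4.5 -0. ] [ 14.3 151.6] yaw -0.71 x -0.0803 0.0713 z 0.1318
loose: -110[47,66]z99 -70[46,67]z97 -50[47,66]z95 -30[49,66]z92 -10[49,64]z90 10[51,63]z87 30[51,65]z83 50[49,66]z79 70[49,54]z79 
wide: -130[-69,-46]z75 -110[-69,-46]z76 -70[-69,-45]z79 -50[-69,-45]z80 -30[-69,-45]z81 -10[-62,-52]z85 10[-64,-50]z89 30[-65,-48]z92 50[-67,-48]z94 70[-69,-46]z97 
v2 bar [13.7 -0.1] [ 13.9 134. ] yaw -0.02 x -0.0533 0.0808 z 0.1318
loose: -70[46,70]z87 -50[47,67]z95 -30[48,66]z92 -10[50,65]z90 10[51,64]z88 30[51,65]z83 50[49,66]z80 70[49,66]z79 110[50,66]z76 
wide: -70[-69,-45]z78 -50[-69,-45]z80 -30[-69,-45]z81 -10[-62,-52]z85 10[-63,-50]z89 30[-65,-48]z92 50[-66,-47]z94 70[-68,-45]z96 110[-68,-45]z99
```

View pics/v12.png

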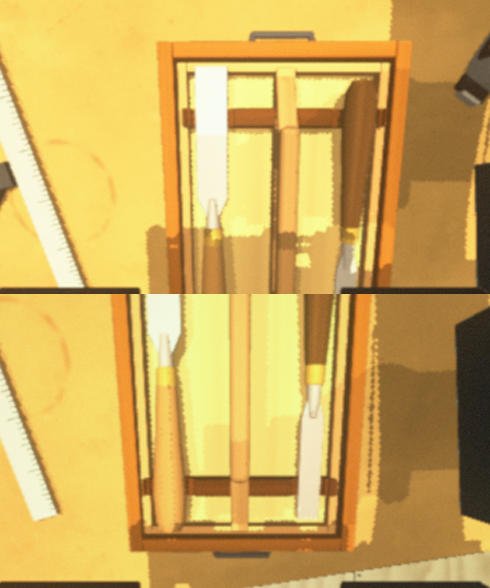

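The crops show both chisels seated head to tail: dark handle at (360,120) in the near rail and its blade at (310,485) in the far rail. The heights mirror the wide chisel's (blade 79 mm, handle 99 mm). Now I'll grip the bar and lift.

```bash
python3 - <<'E'
from h import *
G=B+.0002*TX-.0004*TY; RT=down(np.degrees(YAW)+90)
robot.goto([*G,.17],RT); robot.dwell(.2); f0=robot.read_force()
robot.servo_line([*G,.102],RT,.08); robot.dwell(.2); print(robot.read_force()-f0,robot.read_position()-[*G,.102])
robot.move_gripper(0); print("w",robot.read_grip_width()*88,robot.read_finger_force(),robot.read_t())
for z in(.112,.15,.19,.229):
    robot.servo_line([*G,z],RT,.05); print(z,robot.read_position()[2].round(4),(robot.read_force()-f0).round(2),robot.read_ft_torque().round(3),round(robot.read_grip_width()*88,2))
robot.dwell(.5); print(robot.read_t(),robot.read_position(),robot.read_tcp_rot()[:,2].round(4)); shot("scene","e1"); shot("wrist","e2")
E
python3 - <<'E'
from h import *
for n in("e2","e1"):
    P,p=cloud(n); q=(P[...,:2]-B)@TF; z=P[...,2]
    # till side tops and rail tops (expected +127 mm)
    for lab,zz,sel in(("rails",.210,abs(abs(q[...,0])-.09)<.006),("sides",.195,abs(abs(q[...,1])-.08)<.004)):
        m=sel&(abs(q[...,0])<.13)&(abs(q[...,1])<.084)&(abs(z-zz)<.008)
        if m.sum()>20:
            k,*_=np.linalg.lstsq(np.c_[q[m],np.ones(m.sum())],z[m],rcond=None); print(n,lab,m.sum(),"tilt x,y deg",np.degrees(k[:2]).round(2),"z0",k[2].round(4))
    for s in(1,-1):
        for x in(-.11,-.07,-.05,0,.05,.07,.11):
            b=(abs(q[...,0]-x)<.004)&(abs(q[...,1]-s*.058)<.02)&(z>.2)&(z<.24)
            if b.sum()>5: print(s,x,np.percentile(z[b],95).round(4),end=" | ")
    print()
E
```

```text
[0.76964734 0.13920833 0.34190092] [ 0.00029128 -0.00013879  0.00057077]
w 13.955678316061848 29.999984800815582 24.7
0.112 0.1119 [ 0.07 -0.34 -7.79] [-0.023  0.     0.004] 13.56
0.15 0.1497 [ 0.27 -0.67 -7.33] [ 0.001  0.034 -0.024] 13.42
0.19 0.1897 [ 0.34 -1.23 -7.74] [-0.051 -0.021 -0.051] 14.11
0.229 0.2286 [ 0.76 -0.8  -8.95] [ 0.02   0.002 -0.018] 14.04
28.3417 [ 0.45087597 -0.38074041  0.22895277] [-1.e-04  0.e+00 -1.e+00]
e2 rails 4473 tilt x,y deg [0.34 2.2 ] z0 0.2093
e2 sides 5093 tilt x,y deg [-0.35  0.23] z0 0.1939
1 -0.11 0.2253 | 1 -0.07 0.2242 | 1 -0.05 0.2215 | -1 -0.11 0.2031 | -1 -0.07 0.2055 | -1 -0.05 0.2066 | 
e1 rails 260 tilt x,y deg [0.69 2.69] z0 0.2106
e1 sides 473 tilt x,y deg [0.12 0.44] z0 0.1947
1 -0.11 0.2271 | 1 -0.07 0.2247 | 1 -0.05 0.2222 | 1 0 0.2158 | -1 -0.11 0.2044 | -1 -0.07 0.2064 | -1 -0.05 0.2077 | -1 0 0.2166 | -1 0.05 0.2221 | -1 0.07 0.2245 | -1 0.11 0.2261 |
```

View pics/e1.png

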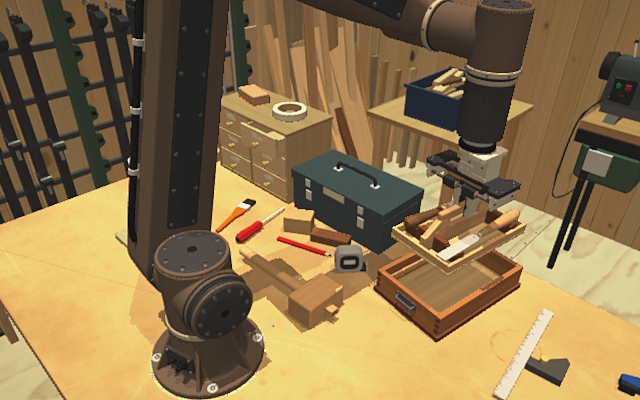

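The picture shows the till at about (460,235), held level over the chest with both chisels in it and the other tools in place. The heights confirm a lift of about 127 mm with under 0.5° of tilt.

```bash
python3 -c "
from rig import robot
print(robot.read_t(),robot.read_position(),robot.read_grip_width()*88); print(robot.job_done())"
```

```text
28.4417 [ 0.45090072 -0.38075802  0.22898379] 14.144923702482918
the job is handed in; nothing more can be done
None
```

The job is handed in: the loose chisel lies in its notches head to tail with the other, and the till is held level over the chest with its underside about 10 cm above the rim, at 28.4 s of the 53 s allowed.

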